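# Find the guide bushing that takes the pin gauge

## Robot

A 6-joint arm with a two-finger parallel gripper is mounted at the origin on the work surface. World frame = base frame: x ahead of the robot, y to its left, z up, the work surface at z = 0. Lengths are in mm, angles in rad, forces in N, time in s.
With the tool pointing down it reaches from about 375 to 925 mm from the base axis. Payload 5.7 kg.
Tool frame: the origin (TCP) lies on the centre line of the jaws, within the pads' length; the fingertips stand 19 mm ahead of it and the grasp point (between the pads) is the TCP; z points along the fingers, x is the direction in which the jaws open and shut, and the axes are right-handed (so a half turn about z gives the same grasp; the last joint's range is limited). The gripper opens to 88 mm and grips with 3 to 60 N. Pads are 20 mm wide; open, the fingers measure 115 mm over their backs; the gripper's body (75 mm by 178 mm) begins 61 mm behind the grasp point.
Start: joints at [-1.281, 0.359, 1.51, -0, 1.272, -0.115], TCP at [236.283, -551.484, 241.623] pointing down, gripper open.
Joint ranges: [-2.97, 2.97], [-1.01, 2.36], [0.21, 2.38], [-0.96, 4.11], [0.2, 2.71], [-2.98, 2.98]. Speed limits (rad/s): [2.39, 2.39, 3.14, 3.14, 3.14, 3.14].

## Interface

Orientations are given as a rotation vector (axis times angle).
In Python, from station import * gives the robot as it stands.
- The arm moves only by the shell command python3 -m jog 'ROWS'. ROWS is JSON, one flat list of numbers, 7 for each row, row after row: the opening, from 0 (shut) to 1 (fully open), then the shift along the tool's x, y, z in cm, then the turn, a rotation vector about the tool's x, y, z in rad. A call has 1 to 20 rows; each row shifts and turns the pose as measured when the row begins, along the tool's axes as they then stand; what a row does not reach is not made up. A row lasts 1/8 s, in which the tool goes at most 62.5 mm and 10.7 degrees, less where a joint would pass 70% of its speed; a pose out of reach is approached as far as the arm can. A call with a gripper value outside its range is refused whole. The fingers move at their own pace and stop on an object; the grip force is fixed at half the most. Time passes only in rows, so rows that do not move let the fingers close. It gives the time, the measured TCP pose, the force and the opening at its end, in the units of the state.
- get_obs(): the state, without advancing time (a new reading comes with each control period).
- read_camera(name): name is "scene" or "top"; returns a dict with "image" (400x640x3 uint8, blue, green, red), "fx", "fy", "cx", "cy" (pixels), "R" (3x3) and "t" (3): a world point X has camera coordinates R X + t. Camera axes: x right, y down, z forward; pixel columns grow to the right and rows downward; lengths in mm; the calibration is good to about 2 mm. A picture is of the moment at which its call begins. There is no depth.
- sign_off(): hands the job in, once; it reports no verdict.
The state is a dict: "t": time; "qpos": joint angles; "dq": joint speeds; "joint_efforts": joint torques, N m; "eef_pos": TCP position; "ee_rot": TCP orientation; "ft_force": force on the tool from outside, world axes, zero at the start; "moment": the same for the moment, N m; "gripper_width": finger opening in mm.
Only numpy, scipy, OpenCV 4.12 (cv2) and the standard library are available. Lean on these libraries where they do the work, as an engineer would, in place of code of your own. Each camera call takes 0.05 s, during which the arm holds its last target. There are 200 camera calls.

## Task

One of the three bushings on the blue mat fits the orange-handled pin gauge, the other two are tight inside. Take the gauge from its stand, try it gently in the bushings (never pressing harder than about 25 N), and leave it standing in the one where it goes fully home to its collar, on the mat. Then stand the two that fail upright in the red tray, leaving everything else on the counter alone.

Things in the scene. Friction and masses are not known exactly. Their poses are not given: they have to be found in the camera images.
- gauge_grip (a point): Pin gauge, 100 mm long, about 0.15 kg, standing upright in its stand with the pin down. This point is the centre of its round orange handle (22 mm diameter, 54 mm tall), on the axis; z along the axis, up when the pin points down. The pin's tip is 75 mm below this point, the collar's underside 35 mm below it and its top 29 mm below it; the top of the handle is 25 mm above.
- gauge_shoulder (a point): Centre of the underside of the gauge's steel collar (32 mm diameter, 6 mm thick). Below it is the steel pin, 16 mm diameter, 40 mm long, with a 1.5 mm wide, 3 mm high chamfer at the tip. Fully home, this point lies on the top face of the bushing, 25 mm above the bushing's centre point.
- bushing_1_mid (a point): Centre of one of three look-alike bushings: black rubber body with a bright steel top, round, 46 mm diameter, 50 mm tall, about 0.25 kg, standing loose and upright on the blue mat. The point is 25 mm above its underside, z up along its bore, whose mouth (18 mm diameter) is in the middle of the top face.
- bushing_2_mid (a point): Centre of one of three look-alike bushings: black rubber body with a bright steel top, round, 46 mm diameter, 50 mm tall, about 0.25 kg, standing loose and upright on the blue mat. The point is 25 mm above its underside, z up along its bore, whose mouth (18 mm diameter) is in the middle of the top face.
- bushing_3_mid (a point): Centre of one of three look-alike bushings: black rubber body with a bright steel top, round, 46 mm diameter, 50 mm tall, about 0.25 kg, standing loose and upright on the blue mat. The point is 25 mm above its underside, z up along its bore, whose mouth (18 mm diameter) is in the middle of the top face.
- bushing_1: The same bushing; origin at the centre of its underside. A loose inner sleeve begins 19 mm down the bore, hardly visible. In one bushing of the three, a different one each time, it is wide and the 16 mm pin goes on down until the gauge's collar rests on the top face; in the other two it is narrow and the pin stops hard 19 mm down. The bottom is closed, deeper than the pin.
- bushing_2: The same bushing; origin at the centre of its underside. A loose inner sleeve begins 19 mm down the bore, hardly visible. In one bushing of the three, a different one each time, it is wide and the 16 mm pin goes on down until the gauge's collar rests on the top face; in the other two it is narrow and the pin stops hard 19 mm down. The bottom is closed, deeper than the pin.
- bushing_3: The same bushing; origin at the centre of its underside. A loose inner sleeve begins 19 mm down the bore, hardly visible. In one bushing of the three, a different one each time, it is wide and the 16 mm pin goes on down until the gauge's collar rests on the top face; in the other two it is narrow and the pin stops hard 19 mm down. The bottom is closed, deeper than the pin.
- mat_top (a point): Centre of the top face of the blue cushioned mat, 240 mm along its x, 360 mm along its y, top 16 mm above the counter. The mat stays in place but is sprung: it sinks straight down 1 mm for every 4 N pressed on it, 8 mm at most.
- mat: The same blue mat; origin 12 mm below that point.
- tray_in (a point): Centre of the inner floor (5 mm above the counter) of the fixed red open reject tray: 250 mm along its x, 140 mm along its y outside, walls 5 mm thick and 30 mm high above the counter. There is room for two bushings side by side along x.
- stand_hole0 (a point): Centre of the mouth, 44 mm above the counter, of the 20 mm through hole in the fixed aluminium gauge stand (block 70 x 70 x 44 mm). The gauge stands in it with its collar on the block; lift straight up by more than 40 mm to free it.
- bearing: Bystander: a loose steel ball bearing lying flat, 62 mm diameter, 16 mm tall; origin at the centre of its underside.
- boot: Bystander: a loose black ribbed rubber boot, 64 mm diameter, 60 mm tall; origin at the centre of its underside.
- carton: Bystander: a loose green carton, 70 x 110 x 50 mm; origin at the centre of its underside.
- gauge: The same gauge; origin at the centre of the pin's tip.

How it is judged:
By the outcome, as a careful person would: the job done as asked, in the order asked, and still so for the second after the job is handed in, with the robot touching nothing.
It also fails if it takes over 72 s, if anything falls off the work surface, if the arm or the gripper's body presses on something with over 40 N, if the wrist force passes 120 N, or if a joint passes its speed limit or range.

## Working session

There is one attempt and no reset: what is moved stays moved. The work goes in short steps, Python scripts to look and compute and a shell command to move; the robot and the scene stay as the last step left them, time stands still between calls to the robot, and variables do not carry over. Pictures are saved under pics/ and viewed, about 8 in all and at most 12, crops included, and the job is handed in when it is done.

```bash
mkdir -p pics; ls; python3 - <<'E'
from station import *
import cv2
o=get_obs();print({k:(o[k]) for k in o})
for n in("top","scene"):
    c=read_camera(n);cv2.imwrite(f"pics/{n}0.png",c["image"]);print(n,c["fx"],c["cx"],c["cy"],c["R"],c["t"])
E
```

```text
pics
{'t': 0.0, 'qpos': array([-1.28109101e+00,  3.59462619e-01,  1.51143140e+00, -1.29632361e-05,
        1.27249823e+00, -1.15101380e-01]), 'dq': array([-5.85656900e-04, -1.09538067e-03,  4.86108904e-04, -1.22792834e-03,
       -9.84744911e-05,  9.85248167e-05]), 'joint_efforts': array([ 2.46017044e-03, -5.15364182e+01, -2.70721650e+01,  6.78446679e-02,
        3.50169931e-02, -1.23621721e-04]), 'eef_pos': array([ 236.10343112, -550.87735771,  240.83519323]), 'ee_rot': array([-2.62170201e+00,  1.72889309e+00,  2.17723232e-03]), 'ft_force': array([-1.31249468,  0.19522111,  0.55305611]), 'moment': array([-0.01874604, -0.06717009,  0.02970349]), 'gripper_width': 87.69695300875598}
top 456.47730165157725 313.514483692188 196.18504614382448 [[-0.02514994 -0.99968099  0.00232555]
 [-0.99263355  0.02469671 -0.11861161]
 [ 0.11851634 -0.0052915  -0.992938  ]] [ 11.20747863 593.65845016 948.28700135]
scene 362.5374184890428 317.37471350403706 197.9125037522111 [[-0.79830772  0.60222821 -0.00509662]
 [ 0.38459078  0.5032608  -0.77383363]
 [-0.46345951 -0.61971748 -0.6333684 ]] [ 463.13213612 -172.59726835 1161.55118081]
```

View pics/top0.png

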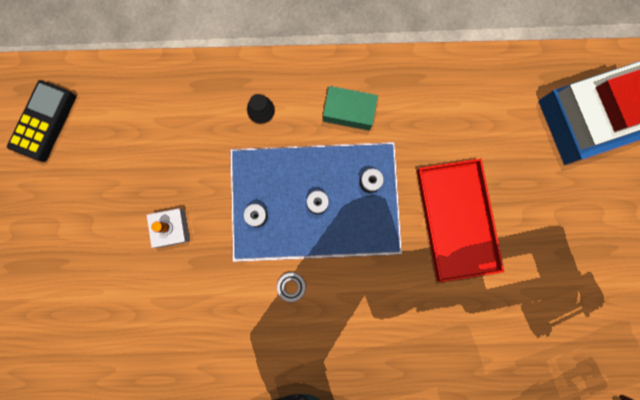

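View pics/scene0.png

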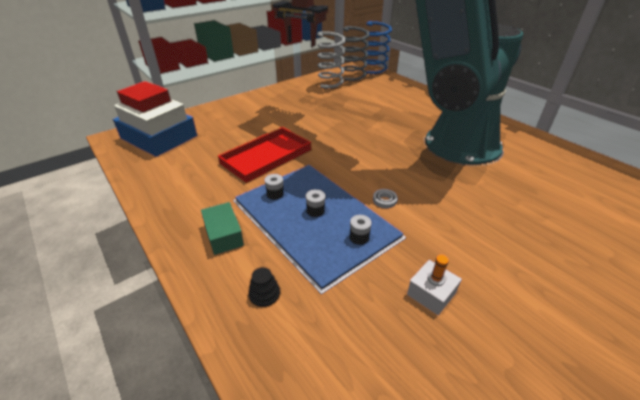

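The top view shows the stand and orange handle at (157,226). The bushings are at (255,215), (317,201) and (372,180), and the tray is at (459,220). The bearing (291,287), boot (260,108) and carton (350,107) are clear of them. In the scene view the handle is at (440,265), and the bushings are at (360,225), (315,200) and (274,183).

```bash
cat > h.py <<'E'
from station import *
import cv2, numpy as np
from scipy.spatial.transform import Rotation as Ro
def ray(c,u,v):
    R,t=np.array(c["R"]),np.array(c["t"]); o=-R.T@t
    return o,R.T@np.array([(u-c["cx"])/c["fx"],(v-c["cy"])/c["fy"],1])
def onz(c,u,v,z):
    o,d=ray(c,u,v); return o+d*(z-o[2])/d[2]
def tri(a,pa,b,pb):
    A=[];B=[]
    for c,p in((a,pa),(b,pb)):
        o,d=ray(c,*p); d/=np.linalg.norm(d); P=np.eye(3)-np.outer(d,d); A.append(P);B.append(P@o)
    return np.linalg.lstsq(np.vstack(A),np.hstack(B),rcond=None)[0]
def proj(c,X):
    p=np.array(c["R"])@X+c["t"]; return np.array([c["fx"]*p[0]/p[2]+c["cx"],c["fy"]*p[1]/p[2]+c["cy"]])
def hsv(c): return cv2.cvtColor(c["image"],cv2.COLOR_BGR2HSV)
def blobs(m,lo,hi):
    n,_,s,ce=cv2.connectedComponentsWithStats(m.astype(np.uint8)); 
    return [(ce[i],s[i]) for i in range(1,n) if lo<=s[i][4]<=hi]
def rings(c,box,thr=120,lo=40,hi=900):
    """centres of bright, unsaturated top faces in box=(u0,v0,u1,v1)"""
    H=hsv(c); m=((H[...,2]>thr)&(H[...,1]<60)); k=np.zeros_like(m); u0,v0,u1,v1=box; k[v0:v1,u0:u1]=m[v0:v1,u0:u1]
    out=[]
    for q in cv2.findContours(k.astype(np.uint8),cv2.RETR_EXTERNAL,cv2.CHAIN_APPROX_NONE)[0]:
        if lo<=cv2.contourArea(q)<=hi: out.append(cv2.fitEllipse(cv2.convexHull(q)))
    return out
E
python3 - <<'E'
from h import *
T,S=read_camera("top"),read_camera("scene")
a=sorted(rings(T,(236,150,392,250)),key=lambda e:e[0][0]);b=sorted(rings(S,(245,165,385,245)),key=lambda e:-e[0][0])
for e in a+b:print(np.round(e[0],1),np.round(e[1],1))
for i in range(min(len(a),len(b))):print("bush",onz(T,*a[i][0],66).round(1),onz(S,*b[i][0],66).round(1),tri(T,a[i][0],S,b[i][0]).round(1))
def red(c,box,h0,h1,sat=150):
    H=hsv(c);m=((H[...,0]>=h0)&(H[...,0]<=h1)&(H[...,1]>sat)&(H[...,2]>60));k=np.zeros_like(m);u0,v0,u1,v1=box;k[v0:v1,u0:u1]=m[v0:v1,u0:u1];return k
# stand: white top face
for c,bx in((T,(140,200,195,255)),(S,(400,250,470,315))):
    H=hsv(c);m=(H[...,2]>130)&(H[...,1]<70);k=np.zeros_like(m);u0,v0,u1,v1=bx;k[v0:v1,u0:u1]=m[v0:v1,u0:u1]
    q=max(cv2.findContours(k.astype(np.uint8),0,cv2.CHAIN_APPROX_NONE)[0],key=cv2.contourArea)
    r=cv2.minAreaRect(q);print("stand",r); print(np.array([onz(c,*p,44)[:2] for p in cv2.boxPoints(r)]).round(0).tolist(), onz(c,*r[0],44).round(1))
# tray
H=hsv(T);m=((H[...,0]<8)|(H[...,0]>172))&(H[...,1]>180);k=np.zeros_like(m);k[150:290,405:515]=m[150:290,405:515]
q=max(cv2.findContours(k.astype(np.uint8),0,cv2.CHAIN_APPROX_NONE)[0],key=cv2.contourArea);r=cv2.minAreaRect(q)
print("tray",r,np.array([onz(T,*p,30)[:2] for p in cv2.boxPoints(r)]).round(0).tolist(),onz(T,*r[0],30).round(1))
for n,c,bx in(("T",T,(140,205,195,250)),("S",S,(420,245,460,300))):
    u0,v0,u1,v1=bx;cv2.imwrite(f"pics/c{n}.png",cv2.resize(c["image"][v0:v1,u0:u1],None,fx=8,fy=8,interpolation=0))
a,b=cv2.imread("pics/cT.png"),cv2.imread("pics/cS.png");o=np.zeros((440,770,3),np.uint8);o[:a.shape[0],:a.shape[1]]=a;o[:b.shape[0],445:445+b.shape[1]]=b;cv2.imwrite("pics/crop1.png",o)
E
```

```text
[254.  214.5] [22.1 22.7]
[317.3 201.1] [22.2 22.5]
[372.2 179.1] [21.7 22.4]
[360.4 221.6] [15.  21.9]
[315.  195.3] [13.3 19.7]
[268.7 181.1] [11.6 53. ]
[260.4 227.9] [ 3.1 48.8]
bush [554.8 121.   66. ] [555.1 122.2  66. ] [554.6 121.3  65.1]
bush [579.6 -11.1  66. ] [579.  -10.2  66. ] [579.2 -10.7  65.8]
bush [ 623.2 -127.4   66. ] [ 636.9 -125.3   66. ] [ 628.5 -131.5   57.6]
stand ((165.37840270996094, 227.77027893066406), (35.1813850402832, 34.03059005737305), 80.53767395019531)
[[565.0, 354.0], [575.0, 283.0], [501.0, 270.0], [492.0, 340.0]] [533.2 311.5  44. ]
stand ((435.5533142089844, 279.8541259765625), (43.360130310058594, 29.614259719848633), 32.61924362182617)
[[575.0, 284.0], [502.0, 261.0], [492.0, 343.0], [562.0, 359.0]] [533.8 313.5  44. ]
tray ((459.98809814453125, 219.62542724609375), (117.85808563232422, 68.43024444580078), 79.90249633789062) [[652.0, -229.0], [675.0, -378.0], [423.0, -405.0], [401.0, -260.0]] [ 535.7 -317.9   30. ]
```

View pics/crop1.png

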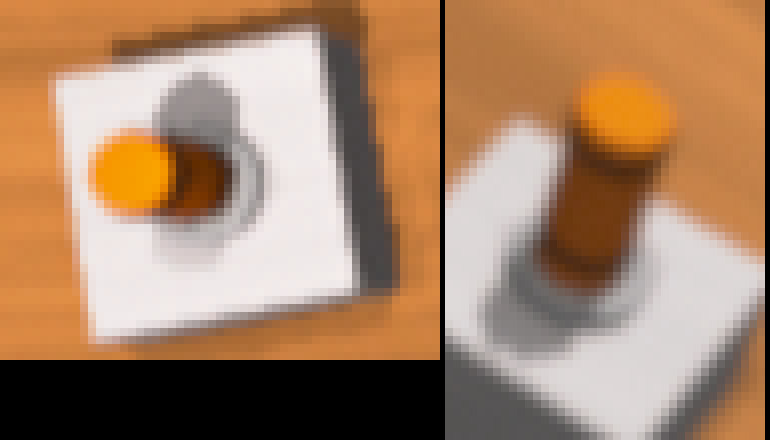

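The crop shows the handle's top disc centred at about (155.7,226.0) in the top view and (441.6,258.9) in the scene view. It stands upright in the stand.

```bash
cat >> h.py <<'E'
def to(x,y,z,yawx=-90):
    """shift (cm, tool axes now) to world point, and tool-z turn to bring tool x to yawx deg"""
    o=get_obs();R=Ro.from_rotvec(o["ee_rot"]).as_matrix();d=np.array([x,y,z])-o["eef_pos"]
    a=np.radians(yawx);D=np.column_stack([[np.cos(a),np.sin(a),0],[np.sin(a),-np.cos(a),0],[0,0,-1]])
    w=Ro.from_matrix(R.T@D).as_rotvec()
    print("t",o["t"],"pos",o["eef_pos"].round(1),"shift now cm",(R.T@d/10).round(2),"rot",w.round(3),"shift after turn",(D.T@d/10).round(2),"F",np.round(o["ft_force"],1),"w",round(o["gripper_width"],1))
E
python3 - <<'E'
from h import *
T,S=read_camera("top"),read_camera("scene")
print(onz(T,155.7,226,104),onz(S,441.6,258.9,104),tri(T,(155.7,226),S,(441.6,258.9)))
H=hsv(S);m=(H[...,2]>130)&(H[...,1]<50)
k=m.copy();k[:170]=0;k[200:]=0;k[:,:262]=0;k[:,288:]=0
q=max(cv2.findContours(k.astype(np.uint8),0,cv2.CHAIN_APPROX_NONE)[0],key=cv2.contourArea);e=cv2.fitEllipse(cv2.convexHull(q));print(e,onz(S,*e[0],66))
to(532,312,200)
E
```

```text
[533.73251098 311.56739234 104.        ] [534.75582004 312.81906235 104.        ] [533.72059738 312.14815827 102.67770425]
((273.7547302246094, 179.04232788085938), (10.225740432739258, 18.98947525024414), 80.36138916015625) [ 622.31033589 -125.12764399   66.        ]
t 0.3 pos [ 236.2 -551.3  241.3] shift now cm [-67.7  -61.19   4.18] rot [0.    0.001 0.405] shift after turn [-86.33 -29.58   4.13] F [0.3 0.2 0.2] w 87.8
```

```bash
python3 -m jog '[1,0,0,0,0,0,0.135, 1,0,0,0,0,0,0.135, 1,0,0,0,0,0,0.135, 1,-6.1,-2.1,0.3,0,0,0, 1,-6.1,-2.1,0.3,0,0,0, 1,-6.1,-2.1,0.3,0,0,0, 1,-6.1,-2.1,0.3,0,0,0, 1,-6.1,-2.1,0.3,0,0,0, 1,-6.1,-2.1,0.3,0,0,0, 1,-6.1,-2.1,0.3,0,0,0, 1,-6.1,-2.1,0.3,0,0,0, 1,-6.1,-2.1,0.3,0,0,0, 1,-6.1,-2.1,0.3,0,0,0, 1,-6.1,-2.1,0.3,0,0,0, 1,-6.1,-2.1,0.3,0,0,0, 1,-6.1,-2.1,0.3,0,0,0]'; python3 -c "
from h import *
to(534,312,200)"
```

```text
t: 2.3
eef_pos: [516.3, 212.0, 204.0]
ee_rot: [-2.194, 2.243, -0.018]
ft_force: [1.4, 0.2, -0.4]
gripper_width: 88.2
t 2.3 pos [516.3 212.  204. ] shift now cm [-10.04  -1.55   0.36] rot [-0.011 -0.006 -0.022] shift after turn [-10.    -1.77   0.4 ] F [ 1.4  0.2 -0.4] w 88.2
```

```bash
python3 -m jog '[1,-5.0,-0.8,0.4,0,0,-0.022, 1,-5,-0.9,0,0,0,0, 1,0,0,0,0,0,0]'; python3 -c "
from h import *
to(534,312,79)"
```

```text
t: 2.68
eef_pos: [536.0, 319.7, 199.0]
ee_rot: [-2.223, 2.211, -0.019]
ft_force: [0.0, -0.9, 0.3]
gripper_width: 87.7
t 2.675 pos [536.  319.7 199. ] shift now cm [ 0.72  0.35 12.  ] rot [-0.013 -0.004  0.005] shift after turn [ 0.77  0.2  12.  ] F [ 0.  -0.9  0.3] w 87.7
```

```bash
python3 -m jog '[1,0.7,0.3,4,-0.013,-0.004,0.005, 1,0,0,0,0,0,0, 1,0,0,0,0,0,0]'; python3 -c "
from h import *
to(534,312,79)"
```

```text
t: 3.05
eef_pos: [533.8, 311.2, 159.7]
ee_rot: [2.222, -2.221, 0.002]
ft_force: [-0.2, -0.4, 0.1]
gripper_width: 87.5
t 3.05 pos [533.8 311.2 159.7] shift now cm [-0.09 -0.02  8.07] rot [-0.001 -0.001  0.001] shift after turn [-0.08 -0.02  8.07] F [-0.2 -0.4  0.1] w 87.5
```

Good. Descend, close, lift.

```bash
python3 -m jog '[1,-0.1,0,4,0,0,0, 1,0,0,3.5,0,0,0, 1,0,0,0.5,0,0,0, 1,0,0,0,0,0,0]'; python3 -c "
from h import *
to(534,312,79)"; python3 -m jog '[0.12,0,0,0,0,0,0, 0.12,0,0,0,0,0,0, 0.12,0,0,0,0,0,0, 0.12,0,0,0,0,0,0, 0.12,0,0,0,0,0,0,0.12,0,0,0,0,0,0]'
```

```text
t: 3.55
eef_pos: [539.0, 312.4, 85.6]
ee_rot: [-2.213, 2.216, -0.009]
ft_force: [0.3, -1.1, 0.5]
gripper_width: 87.6
t 3.55 pos [539.  312.4  85.6] shift now cm [0.04 0.51 0.65] rot [-0.011  0.003 -0.001] shift after turn [0.04 0.5  0.66] F [ 0.3 -1.1  0.5] w 87.6
t: 4.3
eef_pos: [541.5, 313.4, 90.1]
ee_rot: [-2.208, 2.211, -0.013]
ft_force: [-0.3, 0.2, 0.1]
gripper_width: 31.6
```

```bash
python3 -m jog '[0.4,0.1,0.7,1.1,-0.016,0,0, 0.4,0,0,0,0,0,0]'; python3 -c "
from h import *
to(534,312,79)"
```

```text
t: 4.55
eef_pos: [533.7, 312.3, 77.8]
ee_rot: [-2.218, 2.221, 0.006]
ft_force: [0.0, 0.2, 0.4]
gripper_width: 35.1
t 4.55 pos [533.7 312.3  77.8] shift now cm [ 0.03 -0.03 -0.12] rot [ 0.     0.005 -0.001] shift after turn [ 0.03 -0.03 -0.12] F [0.  0.2 0.4] w 35.1
```

```bash
python3 -m jog '[0,0,0,0,0,0,0, 0,0,0,0,0,0,0, 0,0,0,0,0,0,0]'; python3 -c "
from h import *
to(534,312,140)"
```

```text
t: 4.92
eef_pos: [533.6, 312.3, 77.4]
ee_rot: [-2.218, 2.221, 0.007]
ft_force: [0.3, 1.0, -1.4]
gripper_width: 21.9
t 4.925 pos [533.6 312.3  77.4] shift now cm [-0.01 -0.04 -6.26] rot [ 0.001  0.005 -0.001] shift after turn [ 0.03 -0.04 -6.26] F [ 0.3  1.  -1.4] w 21.9
```

```bash
python3 -m jog '[0,0,0,-1,0,0,0, 0,0,0,-3,0,0,0, 0,0,0,-3,0,0,0, 0,0,0,-2,0,0,0, 0,0,0,0,0,0,0]'; python3 -c "
from h import *
to(555,121.3,165)"
```

```text
t: 5.55
eef_pos: [534.2, 312.0, 172.1]
ee_rot: [-2.217, 2.22, 0.006]
ft_force: [0.3, -0.3, -2.0]
gripper_width: 21.4
t 5.55 pos [534.2 312.  172.1] shift now cm [19.07 -2.11  0.61] rot [-0.001  0.006 -0.001] shift after turn [19.07 -2.08  0.71] F [ 0.3 -0.3 -2. ] w 21.4
```

```bash
python3 -m jog '[0,3,-0.3,0,0,0,0, 0,5,-0.5,0.1,0,0,0, 0,5,-0.5,0.2,0,0,0, 0,4,-0.5,0.2,0,0,0, 0,2,-0.3,0.2,0,0,0, 0,0,0,0,0,0,0, 0,0,0,0,0,0,0]'; python3 -c "
from h import *
to(555,121.3,150)"
```

```text
t: 6.42
eef_pos: [552.6, 117.4, 159.6]
ee_rot: [-2.221, 2.221, 0.011]
ft_force: [0.5, 0.0, -1.7]
gripper_width: 21.6
t 6.425 pos [552.6 117.4 159.6] shift now cm [-0.38 -0.24  0.96] rot [ 0.005  0.006 -0.   ] shift after turn [-0.39 -0.24  0.96] F [ 0.5  0.  -1.7] w 21.6
```

```bash
python3 -m jog '[0,-0.4,-0.25,1.2,0.005,0.006,0, 0,0,0,0,0,0,0, 0,0,0,0,0,0,0]'; python3 - <<'E'
from h import *
to(555,121.3,142)
for n,(u0,v0,u1,v1),k in(("top",(215,180,290,250),6),("scene",(320,160,400,260),5)):
    c=read_camera(n);cv2.imwrite(f"pics/b1_{n}.png",cv2.resize(c["image"][v0:v1,u0:u1],None,fx=k,fy=k))
a,b=cv2.imread("pics/b1_top.png"),cv2.imread("pics/b1_scene.png");a=cv2.copyMakeBorder(a,0,b.shape[0]-a.shape[0],0,0,0);a=a[:,:395];cv2.imwrite("pics/b1.png",np.hstack([a,b]))
E
```

```text
t: 6.8
eef_pos: [554.6, 124.5, 146.2]
ee_rot: [2.225, -2.218, 0.0]
ft_force: [0.0, 1.1, -1.3]
gripper_width: 21.6
t 6.8 pos [554.6 124.5 146.2] shift now cm [ 0.32 -0.04  0.42] rot [-0.    -0.     0.003] shift after turn [ 0.32 -0.04  0.42] F [ 0.   1.1 -1.3] w 21.6
```

View pics/b1.png

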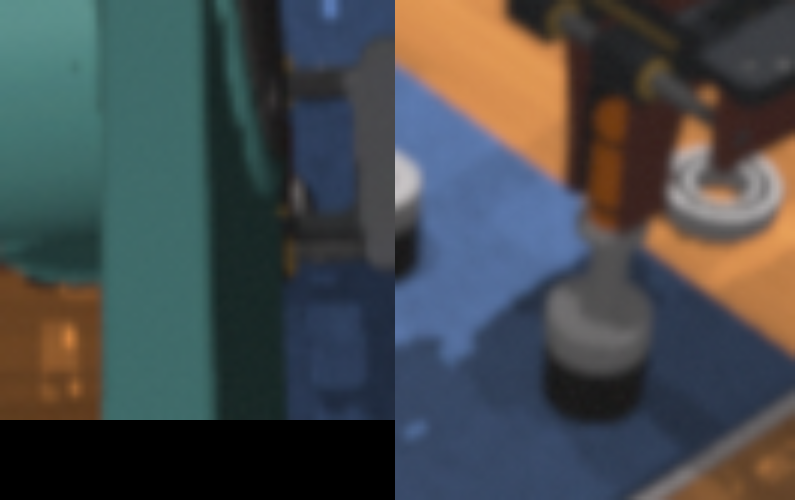

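The scene crop shows the pin just above the first bushing, at about (362,215), roughly centred. The arm blocks the top view. I'll correct by 3 mm and then lower.

```bash
python3 -m jog '[0,0.3,0,0.2,0,0,0, 0,0,0,0,0,0,0]'; python3 -c "
from h import *
to(555,121.3,136)"
```

```text
t: 7.15
eef_pos: [554.7, 121.1, 144.5]
ee_rot: [-2.224, 2.218, -0.001]
ft_force: [0.2, 0.1, -2.2]
gripper_width: 21.5
t 7.15 pos [554.7 121.1 144.5] shift now cm [-0.02 -0.03  0.85] rot [-0.001 -0.     0.003] shift after turn [-0.02 -0.03  0.85] F [ 0.2  0.1 -2.2] w 21.5
```

```bash
python3 -m jog '[0,0,0,0.5,0,0,0, 0,0,0,0.3,0,0,0]'; python3 -c "
from h import *
to(555,121.3,130)"
```

```text
t: 7.4
eef_pos: [555.0, 120.8, 136.4]
ee_rot: [-2.223, 2.218, -0.002]
ft_force: [0.0, 0.1, -1.6]
gripper_width: 22.0
t 7.4 pos [555.  120.8 136.4] shift now cm [-0.05  0.    0.64] rot [-0.001 -0.     0.002] shift after turn [-0.05  0.    0.64] F [ 0.   0.1 -1.6] w 22.0
```

```bash
python3 -m jog '[0,-0.05,0,0.5,0,0,0, 0,0,0,0.4,0,0,0, 0,0,0,0.2,0,0,0]'; python3 -m jog '[0,0,0,0.3,0,0,0, 0,0,0,0.2,0,0,0]';python3 -c "
from h import *
to(555,121.3,118)"
```

```text
t: 7.78
eef_pos: [554.8, 121.3, 124.2]
ee_rot: [-2.224, 2.219, -0.001]
ft_force: [0.2, 0.8, -1.7]
gripper_width: 21.5
t: 8.02
eef_pos: [554.9, 121.3, 119.1]
ee_rot: [-2.224, 2.218, -0.001]
ft_force: [-0.7, 0.2, 3.4]
gripper_width: 21.6
t 8.025 pos [554.9 121.3 119.1] shift now cm [ 0.   -0.01  0.11] rot [-0.001 -0.     0.002] shift after turn [ 0.   -0.01  0.11] F [-0.7  0.2  3.4] w 21.6
```

```bash
python3 -m jog '[0,0,0,0.2,0,0,0]'
```

```text
t: 8.15
eef_pos: [555.1, 121.4, 117.6]
ee_rot: [-2.224, 2.218, -0.002]
ft_force: [-3.0, -0.5, 9.2]
gripper_width: 21.0
```

Bushing 1 stops hard 19 mm down, as a tight one should. On to bushing 2.

```bash
python3 -m jog '[0,0,0,-1,0,0,0, 0,0,0,-2,0,0,0, 0,0,0,-1.5,0,0,0, 0,0,0,0,0,0,0]'; python3 -c "
from h import *
to(579.3,-10.8,155)"
```

```text
t: 8.65
eef_pos: [555.5, 121.4, 165.1]
ee_rot: [-2.223, 2.217, -0.003]
ft_force: [-1.1, -0.5, -1.7]
gripper_width: 21.7
t 8.65 pos [555.5 121.4 165.1] shift now cm [13.23 -2.35  1.01] rot [-0.002  0.     0.002] shift after turn [13.22 -2.38  1.01] F [-1.1 -0.5 -1.7] w 21.7
```

```bash
python3 -m jog '[0,3,-0.5,0.1,0,0,0, 0,4.5,-0.9,0.2,0,0,0, 0,3.5,-0.6,0.1,0,0,0, 0,1.5,-0.3,0.1,0,0,0, 0,0,0,0,0,0,0, 0,0,0,0,0,0,0]'; python3 -c "
from h import *
to(579.3,-10.8,145)"
```

```text
t: 9.4
eef_pos: [578.0, -4.6, 158.1]
ee_rot: [-2.225, 2.216, 0.002]
ft_force: [0.6, 0.6, -1.9]
gripper_width: 22.2
t 9.4 pos [578.   -4.6 158.1] shift now cm [ 0.63 -0.13  1.3 ] rot [-0.     0.002  0.004] shift after turn [ 0.62 -0.13  1.31] F [ 0.6  0.6 -1.9] w 22.2
```

```bash
python3 -m jog '[0,0.6,-0.1,0.7,0,0,0, 0,0,0,0.4,0,0,0, 0,0,0,0,0,0,0]'; python3 -c "
from h import *
to(579.3,-10.8,136)"
```

```text
t: 9.78
eef_pos: [578.4, -8.4, 146.0]
ee_rot: [-2.228, 2.213, 0.004]
ft_force: [0.2, 0.0, -0.6]
gripper_width: 21.7
t 9.775 pos [578.4  -8.4 146. ] shift now cm [ 0.24 -0.09  1.  ] rot [0.001 0.003 0.007] shift after turn [ 0.24 -0.09  1.  ] F [ 0.2  0.  -0.6] w 21.7
```

```bash
python3 -m jog '[0,0.25,-0.1,0.2,0,0,0, 0,0,0,0,0,0,0]'; python3 -c "
from h import *
to(579.3,-10.8,136)"
```

```text
t: 10.02
eef_pos: [579.5, -10.7, 143.9]
ee_rot: [-2.229, 2.212, 0.004]
ft_force: [0.1, -0.0, -2.3]
gripper_width: 21.2
t 10.025 pos [579.5 -10.7 143.9] shift now cm [0.02 0.02 0.79] rot [0.001 0.003 0.007] shift after turn [0.01 0.02 0.79] F [ 0.1 -0.  -2.3] w 21.2
```

```bash
python3 -m jog '[0,0,0,0.5,0,0,0, 0,0,0,0.3,0,0,0]'; python3 -m jog '[0,0,0,0.5,0,0,0, 0,0,0,0.4,0,0,0, 0,0,0,0.2,0,0,0]'; python3 -c "
from h import *
to(579.3,-10.8,118)"
```

```text
t: 10.28
eef_pos: [579.8, -10.7, 135.8]
ee_rot: [-2.228, 2.212, 0.003]
ft_force: [-0.6, 0.0, -0.9]
gripper_width: 21.4
t: 10.65
eef_pos: [579.6, -10.7, 123.7]
ee_rot: [-2.228, 2.212, 0.003]
ft_force: [-0.7, 0.2, -1.5]
gripper_width: 21.6
t 10.65 pos [579.6 -10.7 123.7] shift now cm [0.01 0.03 0.57] rot [0.    0.003 0.007] shift after turn [0.01 0.03 0.57] F [-0.7  0.2 -1.5] w 21.6
```

```bash
python3 -m jog '[0,0,0,0.3,0,0,0, 0,0,0,0.2,0,0,0]'; python3 -m jog '[0,0,0,0.2,0,0,0]'
```

```text
t: 10.9
eef_pos: [579.8, -10.7, 118.7]
ee_rot: [-2.228, 2.212, 0.003]
ft_force: [-1.7, 0.3, 3.6]
gripper_width: 21.7
t: 11.02
eef_pos: [580.0, -10.7, 117.4]
ee_rot: [-2.228, 2.212, 0.002]
ft_force: [-3.0, -0.4, 8.8]
gripper_width: 21.6
```

Bushing 2 stops the same way, so bushing 3 is next.

```bash
python3 -m jog '[0,0,0,-1,0,0,0, 0,0,0,-2,0,0,0, 0,0,0,-1.5,0,0,0, 0,0,0,0,0,0,0]'; python3 -m jog '[0,2.5,-0.9,0.1,0,0,0, 0,3.7,-1.5,0.1,0,0,0, 0,3.1,-1.1,0.2,0,0,0, 0,1.6,-0.6,0.1,0,0,0, 0,0.2,0,0.1,0,0,0, 0,0,0,0,0,0,0]'; python3 -c "
from h import *
to(623,-126.7,145)"
```

```text
t: 11.52
eef_pos: [580.3, -10.9, 164.8]
ee_rot: [-2.228, 2.212, 0.001]
ft_force: [-0.2, 0.5, -0.7]
gripper_width: 21.5
t: 12.28
eef_pos: [620.8, -122.2, 155.6]
ee_rot: [-2.23, 2.211, 0.009]
ft_force: [0.8, -0.1, -1.1]
gripper_width: 21.8
t 12.275 pos [ 620.8 -122.2  155.6] shift now cm [ 0.46 -0.22  1.06] rot [0.003 0.005 0.009] shift after turn [ 0.45 -0.22  1.06] F [ 0.8 -0.1 -1.1] w 21.8
```

```bash
python3 -m jog '[0,0.45,-0.2,0.6,0.003,0.005,0.009, 0,0,0,0.3,0,0,0, 0,0,0,0,0,0,0]'; python3 -c "
from h import *
to(623,-126.7,143)"
```

```text
t: 12.65
eef_pos: [622.0, -124.4, 145.9]
ee_rot: [2.222, -2.22, -0.002]
ft_force: [-0.2, 0.3, -2.1]
gripper_width: 21.6
t 12.65 pos [ 622.  -124.4  145.9] shift now cm [ 0.23 -0.1   0.29] rot [0.001 0.    0.001] shift after turn [ 0.23 -0.1   0.29] F [-0.2  0.3 -2.1] w 21.6
```

```bash
python3 -m jog '[0,0.23,-0.1,0.2,0,0,0, 0,0,0,0,0,0,0]'; python3 -c "
from h import *
to(623,-126.7,143)"; python3 -m jog '[0,0,0,0.5,0,0,0, 0,0,0,0.3,0,0,0]'
```

```text
t: 12.9
eef_pos: [623.1, -126.4, 143.8]
ee_rot: [2.223, -2.219, -0.001]
ft_force: [-0.4, -0.2, -1.7]
gripper_width: 21.2
t 12.9 pos [ 623.1 -126.4  143.8] shift now cm [0.03 0.01 0.08] rot [0.001 0.    0.002] shift after turn [0.03 0.01 0.08] F [-0.4 -0.2 -1.7] w 21.2
t: 13.15
eef_pos: [623.3, -126.5, 135.7]
ee_rot: [-2.223, 2.22, 0.001]
ft_force: [-0.3, -0.1, -2.3]
gripper_width: 21.5
```

```bash
python3 -m jog '[0,0,0,0.5,0,0,0, 0,0,0,0.4,0,0,0, 0,0,0,0.2,0,0,0]'; python3 -m jog '[0,0,0,0.3,0,0,0, 0,0,0,0.2,0,0,0]'; python3 -m jog '[0,0,0,0.2,0,0,0]'
```

```text
t: 13.52
eef_pos: [623.1, -126.5, 123.5]
ee_rot: [2.223, -2.22, -0.001]
ft_force: [-0.6, -0.6, -1.9]
gripper_width: 21.9
t: 13.78
eef_pos: [623.1, -126.5, 118.2]
ee_rot: [2.223, -2.22, -0.002]
ft_force: [0.0, 0.7, -1.3]
gripper_width: 21.8
t: 13.9
eef_pos: [623.2, -126.5, 116.1]
ee_rot: [2.223, -2.22, -0.001]
ft_force: [0.1, 0.2, -1.4]
gripper_width: 21.9
```

Bushing 3 passes 19 mm with no force. Going on to the collar.

```bash
python3 -m jog '[0,0,0,0.5,0,0,0, 0,0,0,0.5,0,0,0, 0,0,0,0.3,0,0,0]'; python3 -m jog '[0,0,0,0.2,0,0,0, 0,0,0,0.2,0,0,0]'; python3 -m jog '[0,0,0,0.1,0,0,0]'
```

```text
t: 14.28
eef_pos: [623.3, -126.5, 102.3]
ee_rot: [2.223, -2.22, -0.001]
ft_force: [-0.1, -0.9, -1.7]
gripper_width: 21.3
t: 14.52
eef_pos: [623.3, -126.6, 98.1]
ee_rot: [2.223, -2.22, -0.001]
ft_force: [-1.2, 0.2, 3.7]
gripper_width: 21.8
t: 14.65
eef_pos: [623.3, -126.6, 97.6]
ee_rot: [2.223, -2.22, -0.001]
ft_force: [-2.7, 0.7, 4.8]
gripper_width: 21.4
```

```bash
python3 -m jog '[0.7,0,0,0,0,0,0, 0.7,0,0,0,0,0,0, 0.7,0,0,0,0,0,0, 0.7,0,0,0,0,0,0]'; python3 -m jog '[0.7,0,0,-1,0,0,0, 0.8,0,0,-4,0,0,0, 1,0,0,-5,0,0,0, 1,0,0,-3,0,0,0, 1,0,0,0,0,0,0]'; python3 -c "
from h import *
to(579.3,-10.8,130)"
```

```text
t: 15.15
eef_pos: [624.0, -126.8, 97.9]
ee_rot: [-2.223, 2.219, -0.002]
ft_force: [0.2, -0.1, 0.3]
gripper_width: 58.0
t: 15.78
eef_pos: [624.0, -126.8, 233.6]
ee_rot: [-2.222, 2.219, -0.002]
ft_force: [1.6, 0.1, -0.5]
gripper_width: 87.5
t 15.775 pos [ 624.  -126.8  233.6] shift now cm [-11.61   4.47  10.35] rot [-0.002 -0.     0.001] shift after turn [-11.6    4.47  10.36] F [ 1.6  0.1 -0.5] w 87.5
```

```bash
python3 -m jog '[1,-3,1.2,0,0,0,0, 1,-4,1.5,1,0,0,0, 1,-2.7,1.1,3,0,0,0, 1,-1,0.4,3,0,0,0, 1,0,0,1.8,0,0,0, 1,0,0,0,0,0,0]'; python3 - <<'E'
from h import *
to(579.3,-10.8,80)
c=read_camera("scene");cv2.imwrite("pics/s2.png",cv2.resize(c["image"][130:300,200:420],None,fx=3.5,fy=3.5))
E
```

```text
t: 16.52
eef_pos: [576.5, -16.3, 137.6]
ee_rot: [2.22, -2.218, -0.007]
ft_force: [1.0, -0.1, -0.3]
gripper_width: 87.7
t 16.525 pos [576.5 -16.3 137.6] shift now cm [-0.55 -0.31  5.76] rot [0.005 0.001 0.001] shift after turn [-0.55 -0.28  5.76] F [ 1.  -0.1 -0.3] w 87.7
```

View pics/s2.png

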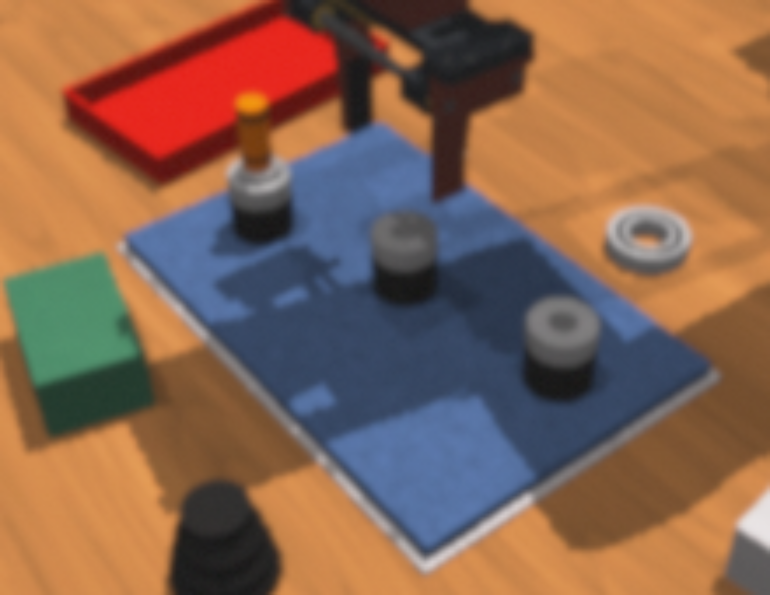

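The crop shows the gauge standing home in bushing 3 at crop (255,165), collar on its top face. Bushings 2 (405,255) and 1 (562,345) are upright in place.

```bash
python3 -m jog '[1,-0.5,-0.3,2,0,0,0, 1,0,0,3,0,0,0, 1,0,0,0.5,0,0,0, 1,0,0,0,0,0,0]'; python3 -c "
from h import *
to(579.3,-10.8,44)"
```

```text
t: 17.08
eef_pos: [583.2, -12.7, 85.5]
ee_rot: [-2.22, 2.222, -0.003]
ft_force: [0.2, 0.8, -0.1]
gripper_width: 87.7
t 17.075 pos [583.2 -12.7  85.5] shift now cm [-0.19  0.4   4.14] rot [-0.002 -0.    -0.001] shift after turn [-0.19  0.39  4.15] F [ 0.2  0.8 -0.1] w 87.7
```

```bash
python3 -m jog '[1,-0.2,0.4,1.8,0,0,0, 1,0,0,1.5,0,0,0, 1,0,0,0.6,0,0,0]'; python3 -c "
from h import *
to(579.3,-10.8,44)"
```

```text
t: 17.45
eef_pos: [582.9, -11.5, 49.3]
ee_rot: [-2.216, 2.219, -0.012]
ft_force: [-0.3, 0.3, 0.2]
gripper_width: 87.8
t 17.45 pos [582.9 -11.5  49.3] shift now cm [-0.07  0.36  0.53] rot [-0.009 -0.001 -0.001] shift after turn [-0.07  0.36  0.53] F [-0.3  0.3  0.2] w 87.8
```

```bash
python3 -m jog '[1,0,0.4,0.5,-0.008,0,0, 0.6,0,0,0,0,0,0]'; python3 -c "
from h import *
to(579.3,-10.8,44)"
```

```text
t: 17.7
eef_pos: [579.1, -11.7, 44.3]
ee_rot: [2.22, -2.223, 0.003]
ft_force: [-0.5, -0.4, 0.3]
gripper_width: 81.2
t 17.7 pos [579.1 -11.7  44.3] shift now cm [-0.09 -0.02  0.03] rot [-0.001 -0.002 -0.001] shift after turn [-0.09 -0.02  0.03] F [-0.5 -0.4  0.3] w 81.2
```

```bash
python3 -m jog '[0,-0.1,0,0,0,0,0, 0,0,0,0,0,0,0, 0,0,0,0,0,0,0, 0,0,0,0,0,0,0]';  python3 -m jog '[0,0,0,-1,0,0,0, 0,0,0,-3,0,0,0, 0,0,0,-4,0,0,0, 0,0,0,-4,0,0,0, 0,0,0,-2,0,0,0, 0,0,0,0,0,0,0]'; python3 -c "
from h import *
to(595.6,-314,190)
c=read_camera('top');cv2.imwrite('pics/t3.png',c['image'])"
```

```text
t: 18.2
eef_pos: [579.9, -10.7, 45.2]
ee_rot: [-2.219, 2.222, -0.005]
ft_force: [-0.3, -0.3, 0.4]
gripper_width: 45.9
t: 18.95
eef_pos: [577.8, -10.3, 190.5]
ee_rot: [2.219, -2.222, 0.001]
ft_force: [-0.0, -0.4, -3.4]
gripper_width: 46.3
t 18.95 pos [577.8 -10.3 190.5] shift now cm [30.37 -1.83  0.09] rot [ 0.    -0.001 -0.001] shift after turn [30.37 -1.78  0.05] F [-0.  -0.4 -3.4] w 46.3
```

View pics/t3.png

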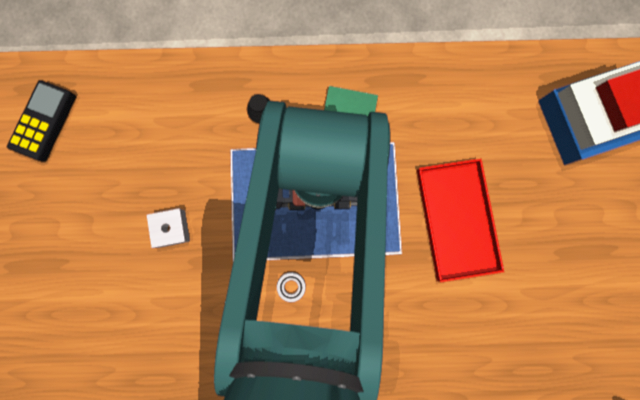

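The top view shows the tray unobstructed, with rim corners near (417,167), (480,158), (502,271) and (439,282), which agrees with my centre. Bushing 2 is held at 46 mm. Carrying it over to the tray.

```bash
python3 -m jog '[0,3,-0.2,0,0,0,0, 0,5,-0.3,0,0,0,0, 0,5,-0.3,0,0,0,0, 0,5,-0.3,0,0,0,0, 0,5,-0.3,0,0,0,0, 0,4,-0.3,0,0,0,0, 0,2.5,-0.1,0,0,0,0, 0,1,0,0,0,0,0, 0,0,0,0,0,0,0]'; python3 -c "
from h import *
to(595.6,-314,80)"
```

```text
t: 20.12
eef_pos: [588.0, -319.0, 174.7]
ee_rot: [2.217, -2.214, -0.035]
ft_force: [-0.3, -0.1, -2.3]
gripper_width: 45.8
t 20.125 pos [ 588.  -319.   174.7] shift now cm [-0.4  -0.97  9.46] rot [0.022 0.01  0.001] shift after turn [-0.5  -0.76  9.47] F [-0.3 -0.1 -2.3] w 45.8
```

```bash
python3 -m jog '[0,-0.4,-0.9,1,0.022,0.01,0, 0,0,0,3,0,0,0, 0,0,0,3,0,0,0, 0,0,0,1.5,0,0,0, 0,0,0,0.3,0,0,0, 0,0,0,0,0,0,0]'; python3 -c "
from h import *
to(595.6,-314,36)"
```

```text
t: 20.88
eef_pos: [598.4, -306.1, 86.3]
ee_rot: [-2.228, 2.21, 0.001]
ft_force: [0.7, -0.2, -3.2]
gripper_width: 46.0
t 20.875 pos [ 598.4 -306.1   86.3] shift now cm [0.8  0.3  5.03] rot [-0.002  0.003  0.008] shift after turn [0.79 0.28 5.03] F [ 0.7 -0.2 -3.2] w 46.0
```

```bash
python3 -m jog '[0,0.8,0.3,1.5,0,0,0, 0,0,0,2,0,0,0, 0,0,0,0.7,0,0,0]'; python3 -c "
from h import *
to(595.6,-314,36)"
```

```text
t: 21.25
eef_pos: [596.8, -315.8, 44.0]
ee_rot: [-2.227, 2.21, -0.006]
ft_force: [0.4, -0.5, -2.3]
gripper_width: 46.1
t 21.25 pos [ 596.8 -315.8   44. ] shift now cm [-0.18  0.12  0.8 ] rot [-0.006  0.     0.008] shift after turn [-0.18  0.12  0.8 ] F [ 0.4 -0.5 -2.3] w 46.1
```

```bash
python3 -m jog '[0,-0.1,0.1,0.6,-0.006,0,0, 0,0,0,0.3,0,0,0]'; python3 -m jog '[0,0,0,0.1,0,0,0]'
```

```text
t: 21.5
eef_pos: [595.0, -314.5, 34.4]
ee_rot: [2.229, -2.213, -0.004]
ft_force: [-7.7, 4.8, 23.7]
gripper_width: 46.2
t: 21.62
eef_pos: [595.1, -314.5, 34.6]
ee_rot: [2.229, -2.212, -0.004]
ft_force: [-2.2, 0.3, 8.8]
gripper_width: 46.1
```

Touched down. Release to 62 mm and rise.

```bash
python3 -m jog '[0.7,0,0,0,0,0,0, 0.7,0,0,0,0,0,0, 0.7,0,0,0,0,0,0]'; python3 -m jog '[0.7,0,0,-1,0,0,0, 0.7,0,0,-4,0,0,0, 1,0,0,-5,0,0,0, 1,0,0,-4,0,0,0, 1,0,0,-2,0,0,0]'; python3 -c "
from h import *
to(555,121.3,180)"
```

```text
t: 22.0
eef_pos: [596.4, -315.1, 36.0]
ee_rot: [2.23, -2.213, 0.001]
ft_force: [-0.5, -0.6, 0.2]
gripper_width: 61.6
t: 22.62
eef_pos: [595.7, -314.5, 201.0]
ee_rot: [2.229, -2.212, -0.004]
ft_force: [-0.1, -0.0, -0.7]
gripper_width: 86.9
t 22.625 pos [ 595.7 -314.5  201. ] shift now cm [-43.61   3.73   2.16] rot [0.002 0.001 0.008] shift after turn [-43.58   4.07   2.1 ] F [-0.1 -0.  -0.7] w 86.9
```

```bash
python3 -m jog '[1,-4,0.4,0,0,0,0, 1,-6,0.6,0,0,0,0, 1,-6,0.6,0,0,0,0, 1,-6,0.6,0,0,0,0, 1,-6,0.6,0,0,0,0, 1,-6,0.5,0,0,0,0, 1,-4.5,0.4,0.5,0,0,0, 1,-2.5,0.2,1,0,0,0, 1,-1,0.1,1,0,0,0, 1,0,0,0,0,0,0]'; python3 -c "
from h import *
to(555,121.3,100)"
```

```text
t: 23.88
eef_pos: [556.5, 114.7, 184.6]
ee_rot: [-2.222, 2.21, -0.023]
ft_force: [-0.2, 0.2, 0.1]
gripper_width: 87.3
t 23.875 pos [556.5 114.7 184.6] shift now cm [-0.7   0.28  8.45] rot [-0.016 -0.005  0.006] shift after turn [-0.66  0.15  8.46] F [-0.2  0.2  0.1] w 87.3
```

```bash
python3 -m jog '[1,-0.7,0.2,2,-0.016,-0.005,0.006, 1,0,0,3,0,0,0, 1,0,0,2.5,0,0,0, 1,0,0,0.7,0,0,0, 1,0,0,0,0,0,0]'; python3 -c "
from h import *
to(555,121.3,46)"
```

```text
t: 24.5
eef_pos: [556.0, 117.7, 98.0]
ee_rot: [2.212, -2.229, -0.003]
ft_force: [-0.5, -0.4, 0.1]
gripper_width: 87.7
t 24.5 pos [556.  117.7  98. ] shift now cm [-0.35  0.09  5.2 ] rot [ 0.002  0.    -0.008] shift after turn [-0.36  0.1   5.2 ] F [-0.5 -0.4  0.1] w 87.7
```

```bash
python3 -m jog '[1,-0.35,0.1,1.8,0,0,0, 1,0,0,2.2,0,0,0, 1,0,0,0.8,0,0,0]'; python3 -c "
from h import *
to(555,121.3,45)"
```

```text
t: 24.88
eef_pos: [558.2, 120.7, 52.0]
ee_rot: [-2.209, 2.23, -0.003]
ft_force: [-1.4, 0.6, -1.2]
gripper_width: 87.9
t 24.875 pos [558.2 120.7  52. ] shift now cm [-0.05  0.32  0.7 ] rot [-0.004  0.001 -0.01 ] shift after turn [-0.06  0.32  0.7 ] F [-1.4  0.6 -1.2] w 87.9
```

```bash
python3 -m jog '[1,0,0.3,0.7,-0.004,0,-0.01, 0.6,0,0,0,0,0,0]';  python3 -m jog '[0,0,0,0,0,0,0, 0,0,0,0,0,0,0, 0,0,0,0,0,0,0, 0,0,0,0,0,0,0]';  python3 -c "
from h import *
to(555,121.3,45)"
```

```text
t: 25.12
eef_pos: [555.8, 120.6, 45.6]
ee_rot: [-2.222, 2.22, 0.001]
ft_force: [0.5, 1.4, -0.3]
gripper_width: 81.4
t: 25.62
eef_pos: [557.0, 120.8, 47.2]
ee_rot: [-2.22, 2.218, -0.002]
ft_force: [-0.5, 0.4, -1.2]
gripper_width: 46.2
t 25.625 pos [557.  120.8  47.2] shift now cm [-0.05  0.2   0.22] rot [-0.003  0.002  0.001] shift after turn [-0.05  0.2   0.22] F [-0.5  0.4 -1.2] w 46.2
```

```bash
python3 -m jog '[0,0,0,-1,0,0,0, 0,0,0,-3,0,0,0, 0,0,0,-4,0,0,0, 0,0,0,-4,0,0,0, 0,0,0,-1,0,0,0, 0,0,0,0,0,0,0]'; python3 -c "
from h import *
to(476,-328,180)"
```

```text
t: 26.38
eef_pos: [554.3, 120.3, 180.5]
ee_rot: [2.222, -2.22, -0.002]
ft_force: [-0.8, -0.3, -2.6]
gripper_width: 46.2
t 26.375 pos [554.3 120.3 180.5] shift now cm [4.483e+01 7.880e+00 2.000e-02] rot [0.001 0.001 0.001] shift after turn [44.83  7.83  0.05] F [-0.8 -0.3 -2.6] w 46.2
```

```bash
python3 -m jog '[0,3,0.5,-0.2,0,0,0, 0,5,0.9,-0.2,0,0,0, 0,6,1,0,0,0,0, 0,6,1,0,0,0,0, 0,6,1,0,0,0,0, 0,6,1,0,0,0,0, 0,5.5,1,0,0,0,0, 0,4,0.8,0,0,0,0, 0,2,0.4,0,0,0,0, 0,0.7,0.2,0,0,0,0, 0,0,0,0,0,0,0]'; python3 -c "
from h import *
to(476,-328,85)"
```

```text
t: 27.75
eef_pos: [466.4, -329.2, 164.5]
ee_rot: [2.22, -2.212, -0.044]
ft_force: [-0.8, 0.0, -2.4]
gripper_width: 46.2
t 27.75 pos [ 466.4 -329.2  164.5] shift now cm [ 0.   -1.16  7.93] rot [0.025 0.015 0.004] shift after turn [-0.12 -0.96  7.95] F [-0.8  0.  -2.4] w 46.2
```

```bash
python3 -m jog '[0,0,-1,1,0.025,0.015,0.004, 0,0,0,2.8,0,0,0, 0,0,0,2.5,0,0,0, 0,0,0,1,0,0,0, 0,0,0,0.2,0,0,0, 0,0,0,0,0,0,0]'; python3 -c "
from h import *
to(476,-328,45)"
```

```text
t: 28.5
eef_pos: [479.1, -320.7, 88.6]
ee_rot: [-2.228, 2.211, 0.0]
ft_force: [-0.5, -0.5, -2.4]
gripper_width: 46.0
t 28.5 pos [ 479.1 -320.7   88.6] shift now cm [0.74 0.32 4.36] rot [-0.002  0.002  0.008] shift after turn [0.73 0.31 4.36] F [-0.5 -0.5 -2.4] w 46.0
```

```bash
python3 -m jog '[0,0.7,0.3,1.5,0,0,0.008, 0,0,0,1.8,0,0,0, 0,0,0,0.6,0,0,0, 0,0,0,0,0,0,0]'; python3 -c "
from h import *
to(476,-328,36)"
```

```text
t: 29.0
eef_pos: [477.1, -330.4, 49.4]
ee_rot: [-2.218, 2.222, -0.007]
ft_force: [-0.1, 0.1, -3.1]
gripper_width: 45.9
t 29.0 pos [ 477.1 -330.4   49.4] shift now cm [-0.24  0.12  1.34] rot [-0.005 -0.002 -0.002] shift after turn [-0.24  0.11  1.34] F [-0.1  0.1 -3.1] w 45.9
```

```bash
python3 -m jog '[0,-0.2,0.1,0.6,-0.006,-0.002,0, 0,0,0,0.3,0,0,0]'; python3 -m jog '[0,0,0,0.2,0,0,0]'; python3 -m jog '[0,0,0,0.15,0,0,0]'
```

```text
t: 29.25
eef_pos: [476.6, -328.9, 40.7]
ee_rot: [2.218, -2.223, 0.0]
ft_force: [0.3, 0.5, -2.7]
gripper_width: 45.9
t: 29.38
eef_pos: [476.7, -329.0, 38.7]
ee_rot: [2.219, -2.223, 0.001]
ft_force: [0.6, 0.9, -2.8]
gripper_width: 46.0
t: 29.5
eef_pos: [476.8, -329.0, 37.2]
ee_rot: [2.219, -2.223, 0.001]
ft_force: [0.2, -0.2, -2.0]
gripper_width: 46.4
```

```bash
python3 -m jog '[0,0,0,0.15,0,0,0]'; python3 -m jog '[0,0,0,0.1,0,0,0]'
```

```text
t: 29.62
eef_pos: [476.9, -329.1, 35.8]
ee_rot: [2.219, -2.223, 0.002]
ft_force: [-3.9, 1.3, 13.4]
gripper_width: 46.3
t: 29.75
eef_pos: [476.9, -329.1, 35.8]
ee_rot: [2.219, -2.223, 0.002]
ft_force: [-4.3, 3.2, 14.8]
gripper_width: 46.2
```

```bash
python3 -m jog '[0.7,0,0,0,0,0,0, 0.7,0,0,0,0,0,0, 0.7,0,0,0,0,0,0]'; python3 -m jog '[0.7,0,0,-1,0,0,0, 0.7,0,0,-4,0,0,0, 1,0,0,-5,0,0,0, 1,0,0,-5,0,0,0, 1,3,2,-3,0,0,0, 1,5,4,0,0,0,0, 1,5,4,0,0,0,0, 1,4,3,0,0,0,0, 1,3,2,0,0,0,0, 1,0,0,0,0,0,0]'; python3 - <<'E'
from h import *
to(300,-500,240)
T,S=read_camera("top"),read_camera("scene")
o=np.hstack([cv2.resize(T["image"][80:300,220:520],None,fx=1.33,fy=1.33),]);b=cv2.resize(S["image"][110:310,190:410],None,fx=1.8,fy=1.8)
h=max(o.shape[0],b.shape[0]);f=lambda i:cv2.copyMakeBorder(i,0,h-i.shape[0],0,0,0);cv2.imwrite("pics/end.png",np.hstack([f(o),f(b)]))
for z,bx in((66,(236,150,396,250)),(55,(415,160,505,285))):
    for e in rings(T,bx):print(z,np.round(e[0],1),np.round(e[1],1),onz(T,*e[0],z).round(1))
E
```

```text
t: 30.12
eef_pos: [477.7, -329.9, 36.8]
ee_rot: [2.219, -2.223, 0.006]
ft_force: [-0.8, 0.0, -0.6]
gripper_width: 61.4
t: 31.38
eef_pos: [325.0, -534.3, 230.3]
ee_rot: [2.22, -2.218, 0.018]
ft_force: [0.4, 0.7, 0.6]
gripper_width: 87.6
t 31.375 pos [ 325.  -534.3  230.3] shift now cm [-3.42  2.49 -1.02] rot [-0.006 -0.01   0.001] shift after turn [-3.43  2.5  -0.97] F [0.4 0.7 0.6] w 87.6
66 [372.3 179.2] [20.9 22.6] [ 622.8 -127.7   66. ]
55 [471.3 248. ] [19.4 20.6] [ 474.5 -329.6   55. ]
55 [460.2 191.4] [20.5 21.4] [ 593.9 -313.9   55. ]
```

View pics/end.png

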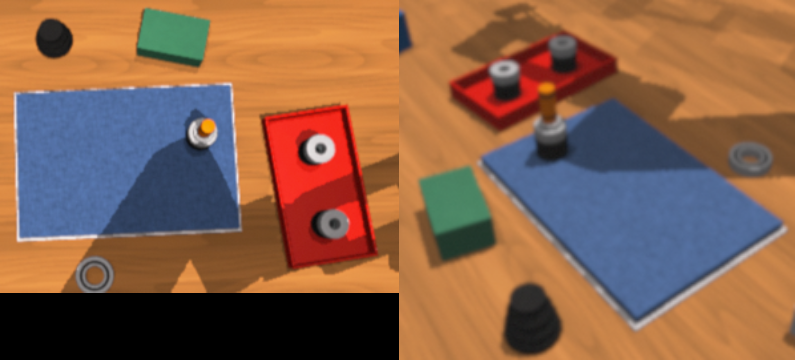

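Both crops show the gauge home in bushing 3 on the mat, and two bushings upright in the tray at top-view (460,191) and (471,248). The bystanders have not moved.

```bash
python3 -m jog '[1,0,0,0,0,0,0]'; python3 -c "
from station import *
print(sign_off())"
```

```text
t: 31.6
eef_pos: [327.2, -530.5, 230.0]
ee_rot: [2.225, -2.216, 0.015]
ft_force: [-0.2, 0.4, 0.3]
gripper_width: 87.7
the job is handed in; nothing more can be done
None
```

The job is done and handed in at 31.6 s of the 72 s allowed. The gauge stands home in bushing 3 on the mat, and bushings 1 and 2 stand upright in the red tray.

- **Gauging:** Bushings 1 and 2 both stopped the pin hard about 19 mm down, pressed with no more than about 11 N. Bushing 3 let it pass freely until the collar seated at the expected height, at about 6 to 7 N.
- **Final pictures:** Bushing 3 is within about 1 mm of where it started, with the collar on its top face. The two failed bushings are at about (594, -314) and (475, -330). The carton, boot and bearing look unmoved, and the gripper was open and clear of everything.
- **Disagreements:** The first tray outline came out about 148 mm wide instead of 140 mm because it included an outer wall, so I shifted the centre about 3 mm. The first fit of bushing 3 in the scene view was bad and I redid it. Setting bushing 2 down in the tray briefly read about 24 N at the wrist (about 26 N with the load's weight added). That was a placing, not a gauge try.

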